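Set and lock the drill stand's depth stop

TASK

Push the drill stand's yellow-knobbed depth stop rod down until its tip rests on the aluminium box in the vise, feeling for the touch and pressing only gently (pressing the box with more than about 25 N marks it). Then swing the red clamp lever fully home to lock the rod, leaving the tip touching the box. Let go of everything and leave the things lying around the stand where they are.

Things in the scene. Friction and masses are not known exactly. Their poses are not given: they have to be found in the camera images.
- stand: Fixed drill stand, yaw varies. Its frame in mm: origin under the base plate on the bench, y towards the column. Grey base 200 x 290 x 15; column at (0,115), top 220; blue head 76 wide, y -77 to 137, height 125 to 165, over the vise; black motor dia. 48 at (0,55), top 215. Vertical axes: stop rod at (0,-10), clamp lever pivot at (0,-55).
- rod (a joint): How far the depth stop rod is down, m: 0 up, 0.062 lowest. Dia. 12 mm steel rod with rubber tip, sliding vertically through the head. Pushing it down takes about 3 N against the guide's drag; left alone it stays. Its tip is at height 0.105 minus this value above the bench.
- rod_top (a point): Centre of the flat top of the rod's yellow knob (dia. 28 mm, 28 mm tall). The knob's top is 158 mm above the rod's tip, so 263 mm above the bench when fully up, 201 mm at the lowest.
- clamp (a joint): Clamp lever angle, rad: 0 loose, lever pointing to the stand's -y; turns clockwise seen from above to 1.5, its end stop, pointing to the stand's -x. 2 to 4 N at the handle, rising to the end; stays where left. It starts to grip the rod at about 0.3 and holds it fast at the end.
- clamp_handle (a point): Centre (half-way up) of the red upright round handle at the end of the clamp lever: dia. 16 mm, from 181 to 217 mm above the bench, 68 mm from the lever's pivot axis. The lever bar below it is 14 mm wide, its top 183 mm above the bench.
- vise: Fixed dark vise on the stand's base under the head, jaw tops 51 mm above the bench, origin under its middle. It holds the aluminium box (64 x 105 mm flat top, under the rod). How high the box is packed differs each time and is not measured: its top is 55 to 78 mm above the bench, so feel for it. Box and vise do not give.
- meter: Loose yellow multimeter lying on the bench, 85 x 150 x 34 mm (knob to 40), origin at the centre of its underside: leave alone.
- tray: Loose blue open parts tray 90 x 120 x 30 mm, origin at the centre of its underside: leave alone.
- driver: Loose screwdriver with red handle lying on the bench, about 200 mm long, along its x: leave alone.

How it is judged:
On the way, in this order (a step that is already met when the one before it is completed fails the run):
1. the rod's tip presses on the box (over 0.5 N) with the clamp still loose (below 0.5 rad) (contact force between rod and vise above 0.5 N and value of joint clamp below 0.5 rad), for 0.2 s.
2. the clamp lever is swung home (over 1.25 rad) with the tip still touching the box (contact force between rod and vise above 0.2 N and value of joint clamp above 1.25 rad), for 0.2 s.
At the end, for the whole second after the job is handed in: The clamp lever is within 0.25 rad of its end stop and the rod's tip still touches the box (0.2 to 25 N) (all of step 2 and contact force between rod and vise below 25 N).
It fails at once if the rod presses the box with more than 25 N (contact force between rod and vise above 25 N).
It fails at once if the multimeter, tray or screwdriver is moved by more than 20 mm (distance of any of meter, tray, driver from where it was at the start of the episode above 0.02 m).
It also fails if it takes over 51 s, if anything falls off the work surface, if the arm or the gripper's body presses on something with over 40 N, if the wrist force passes 120 N, or if a joint passes its speed limit or range.

ROBOT

A 7-joint arm with a two-finger parallel gripper is mounted at the origin on the work surface. World frame = base frame: x ahead of the robot, y to its left, z up, the work surface at z = 0. Lengths are in m, angles in rad, forces in N, time in s.
With the tool pointing down it reaches from about 0.425 to 0.825 m from the base axis. Payload 3.6 kg.
Tool frame: the origin (TCP) lies between the finger pads; the fingertips stand 22 mm ahead of it and the grasp point (between the pads) lies 3 mm ahead of it; z points along the fingers, y is the line along which they close (so a half turn about z gives the same grasp; the last joint's range is limited). The gripper opens to 93 mm and grips with 3 to 60 N. Pads are 15 mm wide; open, the fingers measure 128 mm over their backs; the gripper's body (75 mm by 188 mm) begins 65 mm behind the grasp point.
Start: joints at [-0.026, 0.615, -0.013, 1.423, 0.008, 1.103, -0.04], TCP at [0.65, 0, 0.241] pointing down, gripper open.
Joint ranges: [-3.12, 3.12], [-0.3, 2.06], [-1.34, 1.32], [0.26, 2.42], [-1.36, 4.5], [0.01, 1.98], [-2.84, 2.84]. Speed limits (rad/s): [2.79, 2.79, 3.14, 3.14, 3.14, 3.14, 3.14].

INTERFACE

Orientations are given as [roll, pitch, yaw] about the fixed x, y, z axes, in that order (R = Rz(yaw) Ry(pitch) Rx(roll)).
In Python, from rig import arm gives the robot as it stands. The module is installed in compiled form; this text tells all that it offers. Calls block until the motion is done:
- arm.move_pose(position, orientation): joint-space move of the TCP to a pose.
- arm.move_linear(position, ori=None, velocity=0.15): straight line of the TCP; ori=None keeps the orientation; velocity is the mean speed in m/s.
- arm.movej(angles): joint-space move.
- arm.gripper_to(opening, strength=None): opening from 0.0 (shut) to 1.0 (fully open); strength is the grip in N (None keeps the last); returns when the fingers have stopped.
- arm.dwell(seconds).
- arm.solve_ik(position, orientation): joint angles nearest the present ones, or None.
- arm.get_image(name): name is "scene" or "side" or "wrist"; returns (picture, depth): 400x640x3 uint8, red, green, blue; 400x640 float32, m along the optical axis (not along the pixel's ray), 0 where there is no reading.
- arm.camera_info(name): a dict with "fx", "fy", "cx", "cy" (pixels), "cam_to_world" (4x4, takes a point from camera to world coordinates). Camera axes: x right, y up, looking along -z (the intrinsics and any distortion apply to the point x, -y, -z); pixel columns grow to the right and rows downward; lengths in m; the calibration is good to about 2 mm. A picture is of the moment at which its call begins: read the wrist's pose just before it. camera_info takes no time and is no camera call; for the wrist camera it gives the pose at the moment of the call.
A pose or a line that the arm cannot do raises arm.MotionError and nothing moves.
- arm.job_done(): hands the job in; it is judged then, once.
Trained networks look in the newest picture that a camera, given by its name, has taken for a name from the list of things; names that differ only in an ending like _2 or _b are one class to them, and where a whole thing is asked for, a point or a joint stands for the part that bears it (a point fixed in the world has none). Each returns a list of dicts, best first, with "conf" (0 to 1); they miss things now and then, are a little off and sometimes report something else, mostly with a low value. They report only what shows in the picture. A call takes as long as a camera call.
- arm.regions_of(camera, target): "mask" (400x640 bool, what is visible of it) and "extent" ([left, top, right, bottom] in pixels, round what is visible of it).
- arm.tip_of(camera, target): "centre" ([column, row] in pixels: a listed point, or the origin of a listed thing).
Readings, each from a call of its own:
- arm.get_t(): time.
- arm.get_q(): joint angles.
- arm.get_qd(): joint speeds.
- arm.get_effort(): joint torques, N m.
- arm.get_eef_pos(): TCP position.
- arm.get_tool_rot(): TCP orientation.
- arm.get_force(): force on the tool from outside, world axes, zero at the start.
- arm.get_torque(): the same for the moment, N m.
- arm.get_width(): opening from 0.0 (shut) to 1.0 (fully open).
- arm.get_gripper_force(): force on a finger pad.
Only numpy, scipy, OpenCV 4.12 (cv2) and the standard library are available. Lean on these libraries where they do the work, as an engineer would, in place of code of your own. Each camera call takes 0.05 s, during which the arm holds its last target. There are 200 camera calls.

## Working session

There is one attempt and no reset: what is moved stays moved. The work goes in short steps, each a Python script; the robot and the scene stay as the last script left them, time stands still between calls to the robot, and variables do not carry over. Pictures are saved under pics/ and viewed, at most 10 in all, crops included, and the job is handed in when it is done.

```bash
mkdir -p pics; cat > h.py <<'E'
import numpy as np, cv2
from rig import arm
def unproj(cam,px,depth=None,z=None):
    i=arm.camera_info(cam);T=np.array(i["cam_to_world"])
    d=np.array([(px[0]-i["cx"])/i["fx"],-(px[1]-i["cy"])/i["fy"],-1.0])
    if z is None: return T[:3,:3]@(d*depth)+T[:3,3]
    w=T[:3,:3]@d; return T[:3,3]+w*(z-T[2,3])/w[2]
def save(n,img): cv2.imwrite(f"pics/{n}.png",img[:,:,::-1])
E
python3 - <<'E'
from h import *
for c in ("scene","side"):
    im,d=arm.get_image(c);save(c,im)
    print(c,{k:v for k,v in arm.camera_info(c).items() if k!="cam_to_world"},np.round(arm.camera_info(c)["cam_to_world"],3).tolist())
    for t,z in (("rod_top",.263),("clamp_handle",.199),("stand",0),("vise",0),("meter",0),("tray",0),("driver",.015)):
        for r in arm.tip_of(c,t)[:2]:
            p=r["centre"];print(t,round(r["conf"],2),np.round(p),np.round(unproj(c,p,z=z),3),np.round(unproj(c,p,depth=d[int(p[1]),int(p[0])]),3))
print(arm.get_t())
E
```

```text
scene {'fx': 483.0049635291042, 'fy': 483.0049635291042, 'cx': 308.54181699747716, 'cy': 194.6070407118884} [[-0.769, -0.334, 0.545, 1.133], [0.639, -0.433, 0.636, 0.712], [0.024, 0.837, 0.546, 0.755], [0.0, 0.0, 0.0, 1.0]]
rod_top 0.56 [324. 167.] [0.551 0.08  0.263] [0.546 0.075 0.259]
clamp_handle 0.8 [290. 175.] [ 0.56  -0.022  0.199] [ 0.559 -0.024  0.197]
stand 0.6 [418. 313.] [0.487 0.322 0.   ] [0.515 0.338 0.032]
vise 0.7 [329. 262.] [0.528 0.086 0.   ] [0.572 0.132 0.055]
meter 0.76 [417. 311.] [0.485 0.318 0.   ] [0.515 0.336 0.035]
tray 0.86 [243. 225.] [ 0.605 -0.161  0.   ] [ 0.617 -0.141  0.017]
side {'fx': 454.8810705097323, 'fy': 454.8810705097323, 'cx': 318.8792855906994, 'cy': 193.06174169564432} [[-0.508, 0.578, -0.638, -0.185], [-0.861, -0.338, 0.379, 0.513], [0.003, 0.742, 0.67, 0.963], [0.0, 0.0, 0.0, 1.0]]
rod_top 0.56 [317. 173.] [0.547 0.085 0.263] [0.552 0.083 0.259]
clamp_handle 0.55 [352. 175.] [ 0.559 -0.029  0.199] [ 0.556 -0.027  0.202]
stand 0.76 [313. 248.] [0.544 0.099 0.   ] [0.508 0.119 0.048]
vise 0.88 [309. 243.] [0.567 0.099 0.   ] [0.526 0.121 0.052]
vise 0.57 [315. 244.] [0.553 0.088 0.   ] [0.51  0.113 0.056]
tray 0.62 [379. 202.] [ 0.602 -0.17   0.   ] [ 0.6   -0.169  0.002]
driver 0.81 [363. 269.] [0.404 0.028 0.015] [0.402 0.029 0.017]
0.8
```

View pics/scene.png

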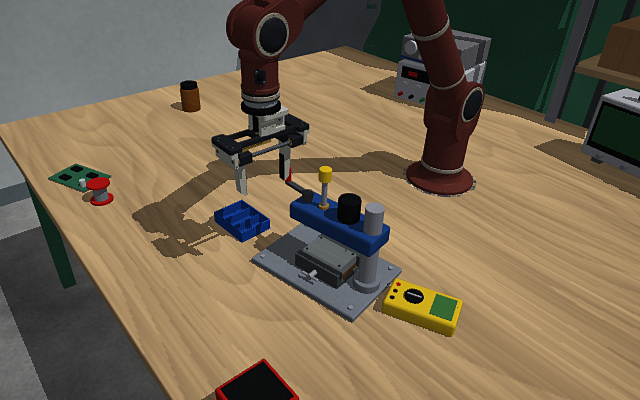

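View pics/side.png

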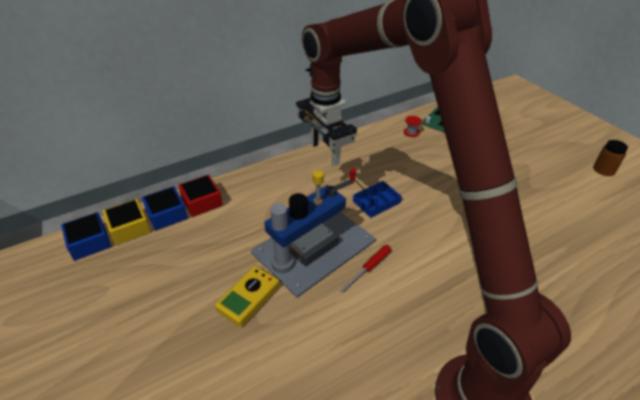

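The scene view shows the knob at (325,170), the handle at (290,178), the head's column at (374,215) and the meter at (425,305). The side view shows the driver at (370,265) and the tray at (378,198). The rod-to-handle distance comes out near 109 mm against 113 expected, so the stand yaw is about 0.09. Next I go above and look from close by.

```bash
python3 - <<'E'
from h import *
print(arm.get_tool_rot(),arm.get_force())
arm.move_linear([.60,.03,.36],velocity=.2)
arm.gripper_to(0.0)
im,d=arm.get_image("wrist");save("w1",im)
for t,z in (("rod_top",.263),("clamp_handle",.199),("clamp_handle",.217)):
    for r in arm.tip_of("wrist",t)[:2]:
        p=r["centre"];print(t,round(r["conf"],2),np.round(p),np.round(unproj("wrist",p,z=z),4),np.round(unproj("wrist",p,depth=d[int(p[1]),int(p[0])]),4))
for c in("scene","side"):
    arm.get_image(c)
    for t,z in (("rod_top",.263),("clamp_handle",.199)):
        for r in arm.tip_of(c,t)[:1]: print(c,t,round(r["conf"],2),np.round(unproj(c,r["centre"],z=z),4))
for y in (-1.57,0,1.57): print(y,arm.solve_ik([.549,.082,.30],[np.pi,0,y]))
print(arm.get_t(),arm.get_eef_pos(),arm.get_force())
E
```

```text
[ 3.14159158e+00 -5.31584935e-05  1.57087916e+00] [-1.13751367  0.77502653 -0.02062248]
rod_top 0.88 [258. 148.] [0.5493 0.0807 0.263 ] [0.5491 0.0806 0.2616]
clamp_handle 0.9 [291. 243.] [ 0.5654 -0.0302  0.199 ] [ 0.566  -0.0273  0.2051]
clamp_handle 0.9 [291. 243.] [ 0.5674 -0.0217  0.217 ] [ 0.566  -0.0273  0.2051]
scene rod_top 0.92 [0.5438 0.0814 0.263 ]
scene clamp_handle 0.85 [ 0.5581 -0.0262  0.199 ]
side rod_top 0.69 [0.5499 0.0816 0.263 ]
side clamp_handle 0.82 [ 0.5647 -0.0295  0.199 ]
-1.57 [ 0.47324842  0.63414889 -1.14773167  1.593155    0.59400541  1.30653014
  2.37989612]
0 [-0.40682968  0.42455292  0.33037279  1.62021897 -0.14888309  1.12166995
 -1.60971273]
1.57 [-0.16702358  0.41195609 -0.03074816  1.6125286   0.01369417  1.11731834
 -0.20199673]
3.5667 [0.59999931 0.03001137 0.35998535] [ 0.66774206 -0.44679552  0.14172825]
```

View pics/w1.png

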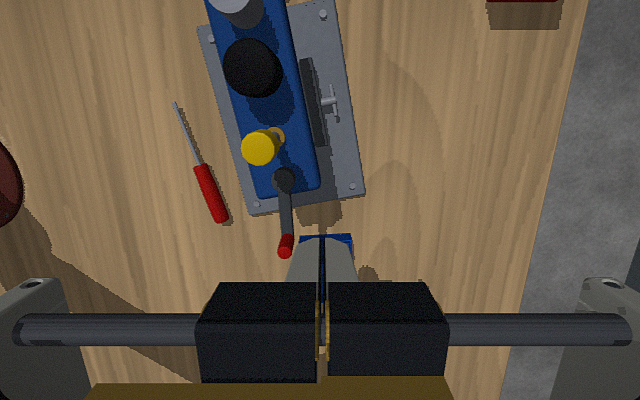

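The wrist view shows the knob at (258,148), the pivot at (284,180), the handle at (286,245) and the driver left of the base. Estimates are rod (0.549,0.081) and handle (0.565,-0.029). Now I press the knob down, feeling for the touch.

```bash
python3 - <<'E'
from h import *
R=[np.pi,0,1.57]
def f(n=5):
    v=[]
    for _ in range(n): v.append(arm.get_force()[2]); arm.dwell(.01)
    return np.mean(v)
arm.move_pose([.549,.081,.305],R); arm.dwell(.2)
f0=f(10); print("tare",f0,arm.get_t())
arm.move_linear([.549,.081,.272],velocity=.06); print("pushing",f()-f0,arm.get_eef_pos())
arm.move_linear([.549,.081,.262],velocity=.03); print("pushing",f()-f0,arm.get_eef_pos(),arm.get_t())
z=.262; log=[]; hit=0
while z>.228 and arm.get_t()<25:
    z-=.0006; arm.move_linear([.549,.081,z],velocity=.02); v=f(3)-f0; log.append((round(z,4),round(v,1)))
    if v>7.5: break
arm.dwell(.4); print(log[::4],log[-4:]); print(f()-f0,arm.get_eef_pos(),arm.get_t())
E
```

```text
tare 0.10912451482953348 4.3
pushing 0.11578639546286792 [0.54859565 0.08103271 0.27172536]
pushing -0.48696175488555093 [0.54874887 0.08092653 0.26161867] 5.5667
[(0.2614, np.float64(0.1)), (0.259, np.float64(2.0)), (0.2566, np.float64(1.2)), (0.2542, np.float64(1.6)), (0.2518, np.float64(2.5)), (0.2494, np.float64(2.1)), (0.247, np.float64(2.1)), (0.2446, np.float64(1.9)), (0.2422, np.float64(1.6)), (0.2398, np.float64(1.9)), (0.2374, np.float64(1.5))] [(0.2374, np.float64(1.5)), (0.2368, np.float64(5.4)), (0.2362, np.float64(7.5)), (0.2356, np.float64(10.3))]
10.239628469560783 [0.54901222 0.08100789 0.23712264] 18.1083
```

```bash
python3 - <<'E'
from h import *
R=[np.pi,0,1.72]
arm.move_linear([.549,.081,.29],velocity=.15)
arm.gripper_to(0.55)
arm.move_pose([.566,-.02,.29],R)
for c in("wrist","side"):
    im,d=arm.get_image(c);save("b_"+c,im)
    for t,z in (("rod_top",.215),("clamp_handle",.199)):
        for r in arm.tip_of(c,t)[:1]:
            p=r["centre"];print(c,t,round(r["conf"],2),np.round(p),np.round(unproj(c,p,z=z),4),np.round(unproj(c,p,depth=d[int(p[1]),int(p[0])]),4))
print(arm.get_t())
E
```

```text
wrist rod_top 0.68 [320.  72.] [0.548  0.0841 0.215 ] [0.548  0.084  0.2154]
wrist clamp_handle 0.69 [316. 225.] [ 0.5622 -0.0291  0.199 ] [ 0.5615 -0.0228  0.2147]
side rod_top 0.54 [315. 184.] [0.5611 0.0811 0.215 ] [ 0.7802 -0.0459 -0.0047]
side clamp_handle 0.5 [352. 176.] [ 0.5581 -0.027   0.199 ] [ 0.5556 -0.0252  0.2016]
20.3667
```

View pics/b_wrist.png

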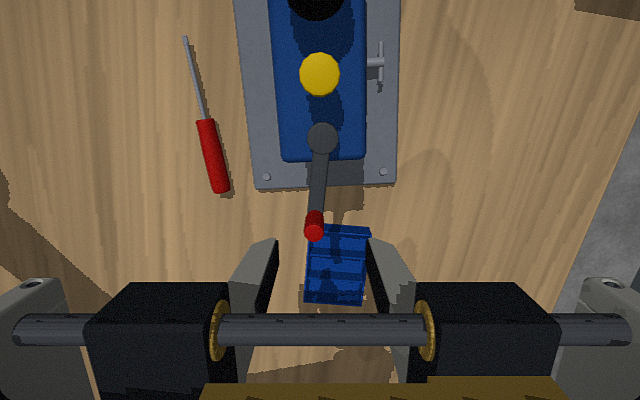

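Wrist view: handle at (314,225), knob at (320,73), both with the expected geometry. The knob top at 0.2154 agrees with the 0.215 I felt. Next I grip the handle and swing it.

```bash
python3 - <<'E'
from h import *
P=np.array([.555,.0385]); r=.068; z=.211
def pose(phi): return [P[0]+r*np.cos(phi),P[1]+r*np.sin(phi),z],[np.pi,0,phi+np.pi]
p,R=pose(-1.466); print(p, arm.solve_ik(*pose(-2.95)))
arm.move_linear(p[:2]+[.26],R,velocity=.12)
arm.move_linear(p,velocity=.08)
arm.gripper_to(0.0,15); arm.dwell(.1)
print("w",arm.get_width()*93,arm.get_gripper_force(),arm.get_force(),arm.get_t())
f0=arm.get_force()
if 10<arm.get_width()*93<24:
    phi=-1.466
    while phi>-2.96:
        phi-=.1 if phi>-2.7 else .04
        arm.move_linear(*pose(phi),velocity=.05)
        f=arm.get_force()-f0; ft=-(f@[np.sin(phi),-np.cos(phi),0]); fr=f@[np.cos(phi),np.sin(phi),0]
        e=arm.get_eef_pos(); print(round(-1.42-phi,2),"a_meas",round(-1.42-(np.arctan2(e[1]-P[1],e[0]-P[0])-0)%(-2*np.pi),2),"ft",round(ft,1),"fr",round(fr,1),"fz",round(f[2],1),round(arm.get_width()*93,1))
        if np.hypot(ft,fr)>18: break
print(arm.get_t())
E
```

```text
[np.float64(0.5621131138314737), np.float64(-0.02912694442025677), 0.211] [-0.31343106  0.41599325  0.30486775  1.92406313 -0.16579964  0.82559443
 -1.29937978]
w 15.655565563880048 14.99996155500412 [-2.7575619  -0.87004502  2.16301112] 22.3
0.15 a_meas 0.15 ft 1.4 fr -1.5 fz -0.2 15.8
0.25 a_meas 0.25 ft 1.6 fr -3.1 fz -1.1 15.4
0.35 a_meas 0.34 ft 1.7 fr -3.1 fz -0.9 15.8
0.45 a_meas 0.44 ft 1.8 fr -5.2 fz -2.5 15.5
0.55 a_meas 0.54 ft 2.4 fr -6.6 fz -2.3 15.6
0.65 a_meas 0.64 ft 1.8 fr -7.8 fz -3.5 15.6
0.75 a_meas 0.74 ft 1.5 fr -9.3 fz -3.8 15.4
0.85 a_meas 0.83 ft 1.3 fr -9.9 fz -5.3 15.6
0.95 a_meas 0.93 ft 2.1 fr -10.1 fz -7.3 15.7
1.05 a_meas 1.03 ft 2.7 fr -11.3 fz -7.2 15.6
1.15 a_meas 1.13 ft 1.5 fr -11.4 fz -8.9 15.1
1.25 a_meas 1.22 ft 1.1 fr -11.7 fz -7.8 15.6
1.35 a_meas 1.32 ft 1.0 fr -11.8 fz -9.2 16.0
1.39 a_meas 1.35 ft 0.8 fr -12.4 fz -9.7 15.4
1.43 a_meas 1.39 ft 1.4 fr -12.4 fz -9.0 15.5
1.47 a_meas 1.4 ft 4.2 fr -12.0 fz -10.0 15.7
1.51 a_meas 1.4 ft 8.0 fr -12.5 fz -11.7 15.5
1.55 a_meas 1.4 ft 12.0 fr -12.9 fz -12.6 15.7
27.2333
```

The force rises as at the end stop. I release, lift and check.

```bash
python3 - <<'E'
from h import *
arm.gripper_to(0.5); e=arm.get_eef_pos()
arm.move_linear([e[0],e[1],.32],velocity=.15)
arm.move_linear([.53,-.02,.38],velocity=.2)
im,d=arm.get_image("wrist");save("end",im)
for t,z in (("rod_top",.215),("clamp_handle",.199)):
    for r in arm.tip_of("wrist",t)[:1]:
        p=r["centre"];print(t,round(r["conf"],2),np.round(unproj("wrist",p,z=z),4),np.round(unproj("wrist",p,depth=d[int(p[1]),int(p[0])]),4))
print(arm.get_t())
E
```

```text
rod_top 0.84 [0.5516 0.0815 0.215 ] [0.5517 0.0814 0.2155]
clamp_handle 0.58 [0.4931 0.0146 0.199 ] [0.4976 0.0139 0.2114]
29.5417
```

View pics/end.png

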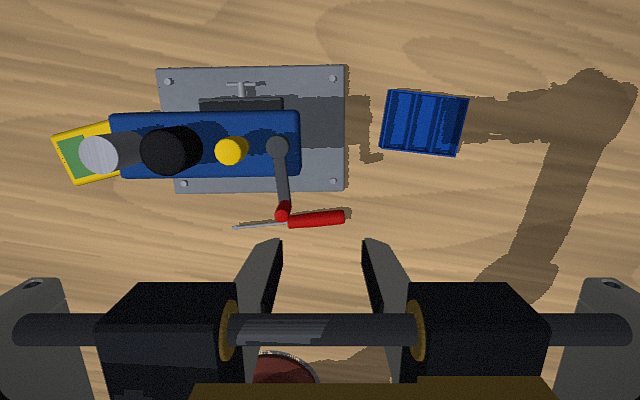

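The end view shows the lever perpendicular to the head with its handle at (283,212). The knob is still at 0.2155 m, and the driver, tray and meter are undisturbed.

```bash
python3 -c "
from rig import arm
print(arm.job_done())"
```

```text
the job is handed in; nothing more can be done
None
```

I lowered the rod until it touched the box at about 8 N, swung the clamp lever until it hit its end stop, let go of everything and handed the job in; no verdict was returned, and the last picture showed the knob at its touch height and the loose items undisturbed.

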